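# Clamp a glued miniature plinth in the shop's gluing jig

## Task

The freshly glued miniature plinth sits in the nest of the gluing jig. With the fingers, push the clamp strap round until it lies across the plinth against its stop pin, and only then push the cam lever fully down so that the strap's rubber foot presses on the plinth. Just push: do not grip or lift anything, do not touch or shift the plinth with the gripper or arm, leave the other things on the bench alone, and end clear of everything.

Things in the scene. Friction and masses are not known exactly. Their poses are not given: they have to be found in the camera images.
- jig: Plywood board 200 x 240 x 18 mm fixed to the bench; origin under its centre, z up. In its frame: the steel pivot post (radius 12 mm, base flange radius 20 mm) stands at x 0, y +40 mm; the nest is at x 0, y -60 mm, made of four low wooden rails 10 mm high above the board; the stop pin (radius 5 mm, top 84 mm above the bench) stands at x +19, y 0 mm. The jig stands anywhere on the bench, turned up to about 0.5 rad.
- swing (a joint): Angle of the clamp strap about the vertical pivot post, rad. 0 = strap lies along the jig's -y direction, across the nest and against the stop pin (hard stop); it grows as the strap swings towards the jig's -x side (clockwise seen from above), to at most 1.35. It starts open. Stiff with friction: about 2 N at 90 mm from the pivot moves it, and it stays where it is left.
- cam_lever (a joint): Angle of the cam lever, rad. 0 = raised, 55 degrees above level; 1.0 = fully down (hard stop), about 2 degrees below level. It starts near 0. About 3 to 8 N at its end moves it and it stays where it is left. Its cam draws the strap straight down by up to 6.5 mm, less where the foot meets the plinth.
- pivot (a point): Point on the vertical pivot axis at the middle of the strap's thickness, 84 mm above the bench.
- strap_end (a point): Free end of the strap, on its centre line at mid thickness, 125 mm from the pivot axis. The strap is a plain aluminium bar 24 mm wide and 12 mm thick; with the lever raised its underside is 78 mm above the bench. It reaches 20 mm past the pivot on the other side. A steel spindle (radius 5 mm, collars radius 9 mm) goes through it at 100 mm from the pivot, from 18 mm above to the foot below.
- lever_hinge (a point): Centre of the cam lever's level hinge pin, on the pivot axis, 108 mm above the bench.
- lever_end (a point): Outer end of the cam lever, on its centre line, 85 mm from the hinge. The lever is a bar 8 to 10 mm thick with a black handle 22 mm wide over its outer 50 mm. It turns with the strap and always lies in the upright plane through the strap, pointing away from it (from the pivot, opposite to the strap's free end); pushed down it sinks outward to level.
- strap: The strap with its spindle and round rubber foot (radius 12 mm); origin on the pivot axis at the strap's underside. The foot's underside is 24.5 mm below the strap's underside, and clears the plinth's top by 3.5 mm while the lever is raised.
- plinth: Loose miniature plinth of pale stone, 50 x 50 x 32 mm, in the nest on the board; origin at the centre of its underside, 18 mm above the bench, so its top is 50 mm above the bench.
- glue_bottle: Upright glue bottle, radius 21 mm, 105 mm tall, beside the jig; bystander. Origin at the centre of its underside.
- lamp_post: Upright dark miniature street lamp, base radius 20 mm, 114 mm tall, beside the jig; bystander. Origin at the centre of its underside.
- bucket: Miniature dark wooden bucket, radius 22 mm, 36 mm tall, beside the jig; bystander. Origin at the centre of its underside.
There are look-alikes about, which are no part of the job. Of the things like the plinth, leave any that is blue, purple or red; of the rest the smaller one is meant.

How it is judged:
By the outcome, as a careful person would: the job done as asked, in the order asked, and still so for the second after the job is handed in, with the robot touching nothing.
It also fails if it takes over 48 s, if anything falls off the work surface, if the arm or the gripper's body presses on something with over 40 N, if the wrist force passes 120 N, or if a joint passes its speed limit or range.

## Robot

A 7-joint arm with a two-finger parallel gripper is mounted at the origin on the work surface. World frame = base frame: x ahead of the robot, y to its left, z up, the work surface at z = 0. Lengths are in m, angles in rad, forces in N, time in s.
With the tool pointing down it reaches from about 0.4 to 0.875 m from the base axis. Payload 19.3 kg.
Tool frame: the origin (TCP) lies at the very end of the fingers, on their centre line; the grasp point (between the pads) lies 19 mm behind it (bot.pinch_z is the distance from the TCP to the grasp point, in m); y points along the fingers, x is the direction in which the jaws open and shut, and the axes are right-handed (so a half turn about y gives the same grasp; the last joint's range is limited). The gripper opens to 85 mm and grips with 20 to 120 N. Pads are 22 mm wide; open, the fingers measure 114 mm over their backs; the gripper's body (76 mm by 85 mm) begins 54 mm behind the grasp point. The pads swing forward as they close: fully open they stand 13 mm farther back than shut.
Start: joints at [-1.286, 0.521, -0.036, 1.599, 0.021, 1.021, -0.113], TCP at [0.217, 0.586, 0.231] pointing down, gripper open.
Joint ranges: [-2.91, 2.91], [-0.3, 2.13], [-1.5, 1.42], [0.17, 2.43], [-1.26, 4.41], [0.16, 1.93], [-2.52, 2.52]. Speed limits (rad/s): [1.89, 1.89, 2.39, 2.39, 3.01, 3.01, 3.01].

## Interface

Orientations are given as [roll, pitch, yaw] about the fixed x, y, z axes, in that order (R = Rz(yaw) Ry(pitch) Rx(roll)).
In Python, from workcell import bot gives the robot as it stands. The module is installed in compiled form; this text tells all that it offers.
- The arm moves only by the tool arm_command, never from a script. Its argument "moves" is a list of rows, each an object of numbers: "rx", "ry", "rz": the turn, a rotation vector about the tool's x, y, z in rad; "x", "y", "z": the shift along the tool's x, y, z in cm; "gripper": the opening, from -1 (shut) to 1 (fully open). In form: [{"rx": .., "ry": .., "rz": .., "x": .., "y": .., "z": .., "gripper": ..}, ...]. A call has 1 to 5 rows; each row is the pose to reach, as a shift and turn from the pose commanded when the call began, along the tool's axes at that moment; what a row does not reach only later rows make up. A row lasts 1/12 s, in which the tool goes at most 41.7 mm and 7.16 degrees, less where a joint would pass 70% of its speed; a pose out of reach is approached as far as the arm can. A call with a gripper value outside its range is refused whole. The fingers move at their own pace and stop on an object; "squeeze" is the grip in N (left out, the last holds). Time passes only in rows, so rows that repeat a pose let the fingers close. It gives the time, the measured TCP pose, the force and the opening at its end, in the units of the state.
- bot.observe(): the state, without advancing time (a new reading comes with each control period).
- bot.grab_frame(name): name is "scene" or "top" or "wrist"; returns (picture, depth): 480x640x3 uint8, red, green, blue; 480x640 float32, m along the optical axis (not along the pixel's ray), 0 where there is no reading.
- bot.camera_model(name): a dict with "vfov" (degrees; the focal length in pixels is half the picture's height over the tangent of half this angle, whatever the lens; pixels are square), "cx", "cy" (the principal point, pixels), "extrinsics" (4x4, takes a point from camera to world coordinates); the wrist camera has in their place "mount" (4x4, takes a point from camera to tool coordinates, whose origin is the TCP and whose axes are the tool frame's). Camera axes: x right, y down, z forward; pixel columns grow to the right and rows downward; lengths in m; the calibration is good to about 2 mm. A picture is of the moment at which its call begins: read the wrist's pose just before it. camera_model takes no time and is no camera call.
- bot.job_done(): hands the job in, once; it reports no verdict.
Trained networks look in the newest picture that a camera, given by its name, has taken for a name from the list of things; names that differ only in an ending like _2 or _b are one class to them, and where a whole thing is asked for, a point or a joint stands for the part that bears it (a point fixed in the world has none). Each returns a list of dicts, best first, with "p" (0 to 1); they miss things now and then, are a little off and sometimes report something else, mostly with a low value. They report only what shows in the picture. A call takes as long as a camera call. They do not tell look-alikes from the thing itself.
- bot.spot_in(name, camera): "box" ([left, top, right, bottom] in pixels, round what is visible of it).
- bot.masks_of(name, camera): "mask" (480x640 bool, what is visible of it) and "box" ([left, top, right, bottom] in pixels, round what is visible of it).
The state is a dict: "clock": time; "qpos": joint angles; "qd": joint speeds; "joint_efforts": joint torques, N m; "position": TCP position; "tool_rot": TCP orientation; "force": force on the tool from outside, world axes, zero at the start; "moment": the same for the moment, N m; "grip_width": finger opening in m.
Only numpy, scipy, OpenCV 4.12 (cv2) and the standard library are available. Lean on these libraries where they do the work, as an engineer would, in place of code of your own. Each camera call takes 0.05 s, during which the arm holds its last target.

## Working session

There is one attempt and no reset: what is moved stays moved. The work goes in short steps, Python scripts to look and compute and a tool call to move; the robot and the scene stay as the last step left them, time stands still between calls to the robot, and variables do not carry over. Pictures are saved under pics/ and viewed, and the job is handed in when it is done.

Besides the shell and the picture viewer there is one more tool, called in YAML: its name, and indented under it one key for each argument. arm_command: Moves the arm, as the interface text tells. Its arguments: {"type":"object","properties":{"moves":{"type":"array"},"squeeze":{"type":"number"}},"required":["moves"]}

```bash
mkdir -p pics
cat > h.py <<'E'
import numpy as np, cv2
from workcell import bot
def cam(name):
    m=bot.camera_model(name); f=240/np.tan(np.radians(m['vfov'])/2); return m,f
def world(name,u,v,d):
    m,f=cam(name); p=np.array([(u-m['cx'])/f*d,(v-m['cy'])/f*d,d,1.0]); return (m['extrinsics']@p)[:3]
def cloud(name,dep):
    m,f=cam(name); v,u=np.mgrid[0:480,0:640]; P=np.stack([(u-m['cx'])/f*dep,(v-m['cy'])/f*dep,dep,np.ones_like(dep)],-1)
    return (P@m['extrinsics'].T)[...,:3]
def proj(name,p):
    m,f=cam(name); c=np.linalg.inv(m['extrinsics'])@np.r_[p,1]; return c[0]/c[2]*f+m['cx'],c[1]/c[2]*f+m['cy']
E
python3 - <<'E'
from h import *
print(bot.observe())
for n in ['scene','top']:
    p,d=bot.grab_frame(n); cv2.imwrite(f'pics/{n}0.png',p[...,::-1]); np.save(n+'.npy',d); np.save(n+'_p.npy',p)
    print(bot.camera_model(n))
    for k in ['plinth','strap','jig','lever_end','strap_end','glue_bottle','lamp_post','bucket']:
        print(n,k,[(np.round(r['box']).tolist(),round(r['p'],2)) for r in bot.spot_in(k,n)][:4])
E
```

```text
{'clock': 0.0, 'qpos': array([-1.2862007 ,  0.52201915, -0.03634318,  1.60001953,  0.02118844,
        1.02109195, -0.11280681]), 'qd': array([ 0.0028361 ,  0.0010585 , -0.00095998, -0.00079876,  0.00053036,
       -0.00067137,  0.00130181]), 'joint_efforts': array([ 4.43770041e-04, -9.27112412e+01,  1.97979771e+00, -3.69944322e+01,
        1.79544627e-02,  8.03260045e-03, -6.71092698e-05]), 'position': array([0.2170278 , 0.58574059, 0.23071822]), 'tool_rot': array([-1.57086133e+00,  1.15166967e-03,  1.21599172e+00]), 'force': array([-0.30295502, -0.53965369,  0.05028367]), 'moment': array([ 0.03084337, -0.04652961, -0.04532768]), 'grip_width': 0.08521955774744057}
{'vfov': 54.11165044790338, 'cx': 317.28689038218573, 'cy': 237.92944500730238, 'extrinsics': array([[-0.43160915,  0.74692713, -0.50578   ,  0.93885409],
       [ 0.90203968,  0.35354461, -0.2476502 ,  0.14429047],
       [-0.00616086, -0.56312172, -0.826351  ,  0.76453606],
       [ 0.        ,  0.        ,  0.        ,  1.        ]])}
scene plinth [([174.0, 208.0, 212.0, 243.0], 0.91), ([345.0, 172.0, 383.0, 218.0], 0.8
[... 919 characters left out ...]
0.07538571, -0.99714389,  1.13195354],
       [ 0.        ,  0.        ,  0.        ,  1.        ]])}
top plinth [([299.0, 322.0, 335.0, 365.0], 0.93), ([381.0, 172.0, 417.0, 215.0], 0.9), ([396.0, 288.0, 426.0, 317.0], 0.89), ([321.0, 246.0, 344.0, 272.0], 0.75)]
top strap [([276.0, 240.0, 326.0, 295.0], 0.87)]
top jig [([248.0, 204.0, 363.0, 305.0], 0.96)]
top lever_end [([261.0, 225.0, 292.0, 257.0], 0.78)]
top strap_end [([284.0, 250.0, 325.0, 296.0], 0.65)]
top glue_bottle [([375.0, 242.0, 397.0, 262.0], 0.67)]
top lamp_post [([269.0, 169.0, 286.0, 191.0], 0.57)]
top bucket [([343.0, 181.0, 358.0, 202.0], 0.85), ([261.0, 224.0, 294.0, 258.0], 0.59), ([321.0, 245.0, 345.0, 270.0], 0.24)]
```

Run:
```python
import cv2,numpy as np
a=cv2.imread('pics/scene0.png');b=cv2.imread('pics/top0.png')
cv2.imwrite('pics/s_c.png',cv2.resize(a[160:400,150:450],None,fx=2.5,fy=2.5,interpolation=cv2.INTER_CUBIC))
cv2.imwrite('pics/t_c.png',cv2.resize(b[150:380,230:450],None,fx=2.6,fy=2.6,interpolation=cv2.INTER_CUBIC))
```

```text
(no output)
```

View pics/s_c.png

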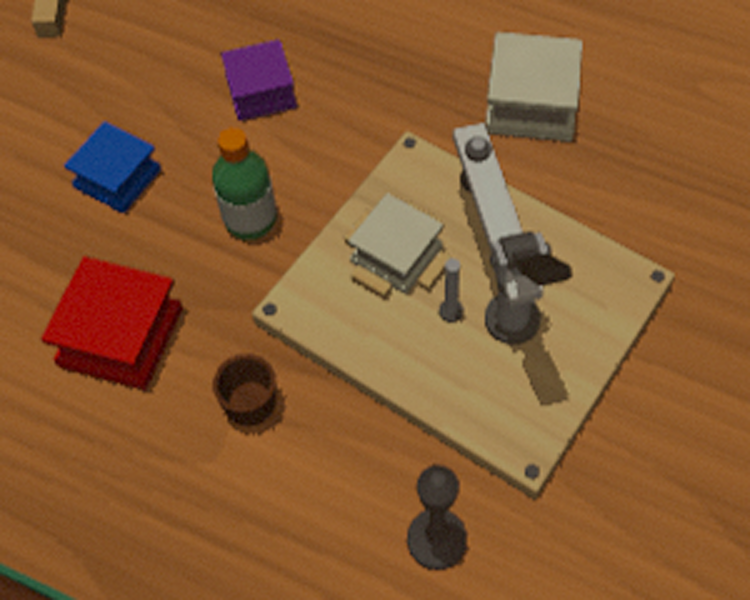

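View pics/t_c.png

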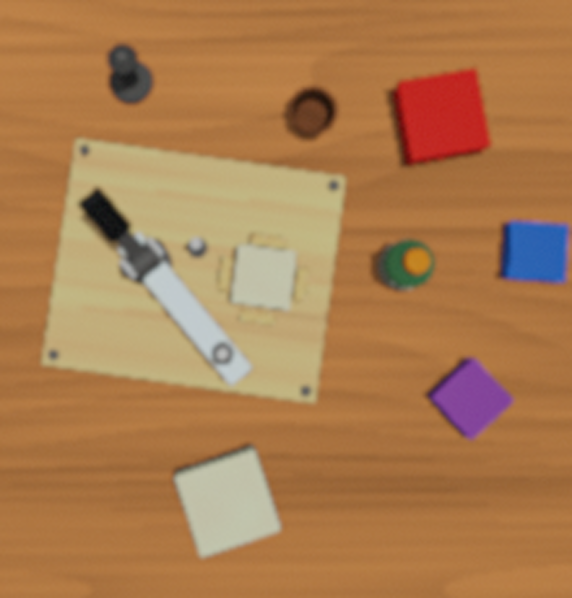

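View pics/top0.png

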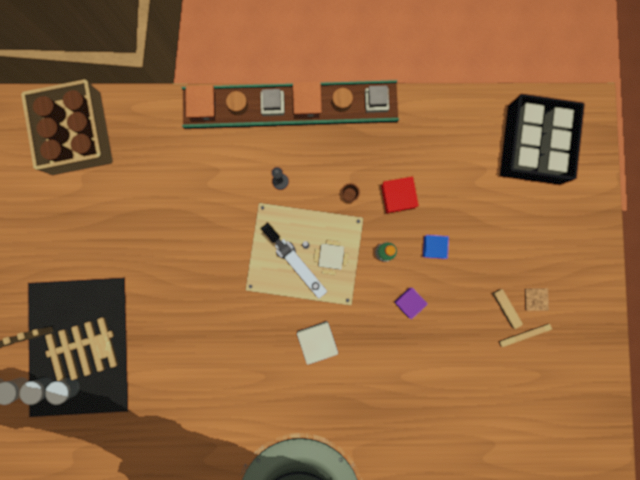

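Run:
```python
from h import *
for n in ['top','scene']:
    d=np.load(n+'.npy'); p=np.load(n+'_p.npy').astype(int); C=cloud(n,d)
    z=C[...,2]; x=C[...,0]; y=C[...,1]
    roi=(d>0)&(x>.3)&(x<.75)&(y>-.2)&(y<.2)
    # bench z
    print(n,'bench z',np.median(z[roi&(z<.01)]))
    m=roi&(z>.010)&(z<.024)
    k=cv2.morphologyEx((m*255).astype(np.uint8),cv2.MORPH_OPEN,np.ones((3,3)))
    c,l,s,_=cv2.connectedComponentsWithStats(k); i=1+np.argmax(s[1:,4]); 
    B=C[l==i]; print('board z',np.median(B[:,2]),len(B)); r=cv2.minAreaRect((B[:,:2]*1000).astype(np.float32)); print(r, cv2.boxPoints(r))
    # tall
    for lo,hi in [(.04,.056),(.056,.082),(.082,.1),(.1,.2)]:
        q=roi&(z>lo)&(z<hi); k=q.astype(np.uint8); c,l,s,_=cv2.connectedComponentsWithStats(k)
        for i in range(1,c):
            if s[i,4]>5: P=C[l==i]; print(lo,s[i].tolist(),P.mean(0).round(4),P.min(0).round(3),P.max(0).round(3),p[l==i].mean(0).astype(int))
```

```text
top bench z 8.028688328454159e-05
board z 0.018021225938837704 7327
((548.1282958984375, -9.089874267578125), (240.56320190429688, 200.1154022216797), 81.53119659423828) [[ 431.4476   -113.32436 ]
 [ 629.381    -142.79553 ]
 [ 664.80896    95.144615]
 [ 466.8756    124.61578 ]]
0.04 [277, 178, 4, 2, 6] [0.7126 0.0451 0.0457] [0.711 0.042 0.041] [0.714 0.05  0.053] [32 32 32]
0.04 [382, 180, 8, 32, 147] [ 0.6796 -0.1943  0.0449] [ 0.639 -0.2    0.041] [ 0.709 -0.185  0.051] [180  39  31]
0.04 [318, 243, 26, 26, 520] [ 0.5404 -0.0686  0.0499] [ 0.513 -0.096  0.043] [ 0.568 -0.041  0.056] [190 189 165]
0.04 [376, 247, 6, 13, 18] [ 0.5459 -0.1719  0.0474] [ 0.532 -0.179  0.041] [ 0.559 -0.169  0.055] [70 72 60]
0.04 [297, 323, 41, 41, 1068] [ 0.3512 -0.037   0.0454] [ 0.308 -0.081  0.04 ] [0.394 0.006 0.052] [189 189 166]
0.056 [304, 241, 3, 5, 6] [ 0.5669 -0.0139  0.0786] [ 0.563 -0.016  0.066] [ 0.571 -0.011  0.082] [171 168 162]
0.056 [377, 242, 16, 19, 162] [ 0.549  -0.1827  0.0713] [ 0.53  -0.2    0.057] [ 0.569 -0.17   0.081] [66 93 59]
0.082 [282, 239, 4, 4, 12] [0.571  0.0321 0.0
[... 2456 characters left out ...]
896] [ 0.54  -0.199  0.082] [ 0.558 -0.183  0.1  ] [69 56 22]
0.082 [328, 263, 6, 6, 28] [ 0.5634 -0.0149  0.0845] [ 0.558 -0.02   0.082] [ 0.569 -0.01   0.087] [134 126 114]
0.082 [347, 266, 21, 16, 158] [0.5621 0.0324 0.0896] [0.553 0.012 0.082] [0.573 0.048 0.1  ] [104  97  87]
0.082 [318, 359, 15, 6, 33] [0.7213 0.0484 0.0926] [0.711 0.038 0.085] [0.725 0.056 0.1  ] [50 38 28]
0.1 [238, 211, 11, 11, 93] [ 0.5487 -0.1914  0.1048] [ 0.537 -0.2    0.1  ] [ 0.559 -0.183  0.108] [151  80   3]
0.1 [346, 252, 33, 22, 463] [0.5679 0.0382 0.138 ] [0.535 0.01  0.1  ] [0.6   0.071 0.177] [69 60 50]
0.1 [317, 345, 17, 18, 229] [0.7149 0.0449 0.1079] [0.701 0.032 0.101] [0.725 0.056 0.117] [64 53 45]
```

Run:
```python
from h import *
d=np.load('top.npy'); C=cloud('top',d)
for a in np.linspace(0,1,8):
    c=np.array([.217,.586])*(1-a)+a*np.array([.455,.004])
    m=(d>0)&(np.hypot(C[...,0]-c[0],C[...,1]-c[1])<.09); print(c.round(3),np.percentile(C[m][:,2],[50,99]).round(3), m.sum())
# strap direction
for n in ['top','scene']:
    d=np.load(n+'.npy'); C=cloud(n,d); z=C[...,2]
    q=((d>0)&(z>.083)&(z<.096)&(C[...,0]>.44)&(C[...,0]<.545)&(C[...,1]>-.08)&(C[...,1]<.03))
    P=C[q][:,:2]; r=cv2.fitLine(P.astype(np.float32),cv2.DIST_HUBER,0,.01,.01).ravel(); print(r, np.degrees(np.arctan2(r[1],r[0])))
```

```text
[0.217 0.586] [0.003 0.061] 4883
[0.251 0.503] [0.005 0.061] 5426
[0.285 0.42 ] [0.003 0.056] 5429
[0.319 0.337] [0.001 0.015] 5140
[0.353 0.253] [0.    0.005] 5017
[0.387 0.17 ] [0.    0.005] 4977
[0.421 0.087] [0.001 0.022] 4931
[0.455 0.004] [0.016 0.094] 5054
[ 0.7661741   0.6426331   0.50148165 -0.01331348] 39.98844
[ 0.7648817   0.6441708   0.4960961  -0.01915407] 40.10353
```

View pics/scene0.png

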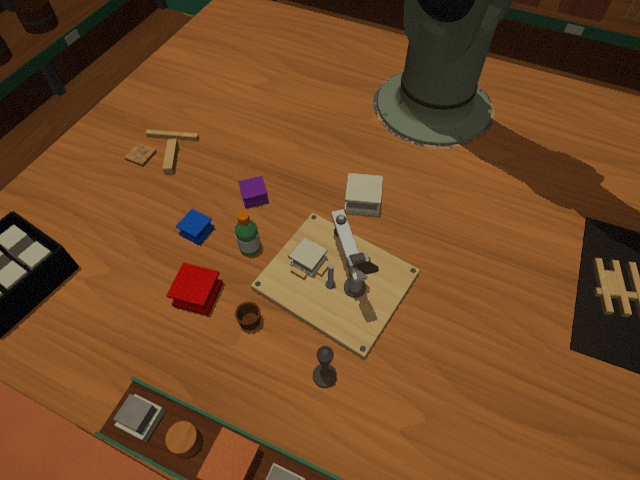

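arm_command:
  moves:
    - {"x": -14,"y": -1,"z": -13,"gripper": -1}
    - {"x": -14,"y": -1,"z": -13,"gripper": -1}
    - {"x": -14,"y": -1,"z": -13,"gripper": -1}
    - {"x": -14,"y": -1,"z": -13,"gripper": -1}
    - {"x": -14,"y": -1,"z": -13,"gripper": -1}
  squeeze: 60

```text
invalid input at $.moves[0]: expected keys rx, ry, rz, x, y, z, gripper
```

arm_command:
  moves:
    - {"x": -14,"z": -13,"gripper": -1}
    - {"x": -14,"z": -13,"gripper": -1}
    - {"x": -14,"z": -13,"gripper": -1}
    - {"x": -14,"z": -13,"gripper": -1}
    - {"x": -14,"z": -13,"gripper": -1}

```text
invalid input at $.moves[0]: expected keys rx, ry, rz, x, y, z, gripper
```

arm_command:
  moves:
    - {"x": -14,"z": -13,"gripper": -1}
    - {"x": -14,"z": -13,"gripper": -1}
    - {"x": -14,"z": -13,"gripper": -1}
    - {"x": -14,"z": -13,"gripper": -1}
    - {"x": -14,"z": -13,"gripper": -1}

```text
invalid input at $.moves[0]: expected keys rx, ry, rz, x, y, z, gripper
```

arm_command:
  moves:
    - {"rx": 0,"ry": 0,"rz": 0,"x": -14,"y": -1,"z": -13,"gripper": -1}
    - {"rx": 0,"ry": 0,"rz": 0,"x": -14,"y": -1,"z": -13,"gripper": -1}
    - {"rx": 0,"ry": 0,"rz": 0,"x": -14,"y": -1,"z": -13,"gripper": -1}
    - {"rx": 0,"ry": 0,"rz": 0,"x": -14,"y": -1,"z": -13,"gripper": -1}
    - {"rx": 0,"ry": 0,"rz": 0,"x": -14,"y": -1,"z": -13,"gripper": -1}
  squeeze: 60

```text
clock: 1.32
position: [0.292, 0.4057, 0.2416]
tool_rot: [-1.572, 0.0, 1.213]
force: [1.5, 0.6, 0.4]
grip_width: 0.0253
```

arm_command:
  moves:
    - {"rx": 0,"ry": 0,"rz": 0,"x": -15,"y": 0,"z": -13,"gripper": -1}
    - {"rx": 0,"ry": 0,"rz": 0,"x": -15,"y": 0,"z": -13,"gripper": -1}
    - {"rx": 0,"ry": 0,"rz": 0,"x": -15,"y": 0,"z": -13,"gripper": -1}
    - {"rx": 0,"ry": 0,"rz": 0,"x": -15,"y": 0,"z": -13,"gripper": -1}
    - {"rx": 0,"ry": 0,"rz": 0,"x": -15,"y": 0,"z": -13,"gripper": -1}

```text
clock: 1.73
position: [0.3608, 0.2208, 0.2416]
tool_rot: [-1.571, -0.0, 1.214]
force: [0.8, 0.3, 1.3]
grip_width: -0.0004
```

arm_command:
  moves:
    - {"rx": 0,"ry": 0,"rz": 0,"x": -15,"y": 0,"z": -13,"gripper": -1}
    - {"rx": 0,"ry": 0,"rz": 0,"x": -15,"y": 0,"z": -13,"gripper": -1}
    - {"rx": 0,"ry": 0,"rz": 0,"x": -15,"y": 0,"z": -13,"gripper": -1}
    - {"rx": 0,"ry": 0,"rz": 0,"x": -15,"y": 0,"z": -13,"gripper": -1}
    - {"rx": 0,"ry": 0,"rz": 0,"x": -15,"y": 0,"z": -13,"gripper": -1}

```text
clock: 2.15
position: [0.4306, 0.0348, 0.2417]
tool_rot: [-1.572, -0.0, 1.214]
force: [0.7, -0.2, 0.8]
grip_width: -0.0001
```

arm_command:
  moves:
    - {"rx": 0,"ry": 0,"rz": 0,"x": -2,"y": 0,"z": -3.4,"gripper": -1}
    - {"rx": 0,"ry": 0,"rz": 0,"x": -2,"y": 4,"z": -3.4,"gripper": -1}
    - {"rx": 0,"ry": 0,"rz": 0,"x": -2,"y": 8,"z": -3.4,"gripper": -1}
    - {"rx": 0,"ry": 0,"rz": 0,"x": -2,"y": 10,"z": -3.4,"gripper": -1}
    - {"rx": 0,"ry": 0,"rz": 0,"x": -2,"y": 10,"z": -3.4,"gripper": -1}

```text
clock: 2.57
position: [0.453, 0.007, 0.1381]
tool_rot: [-1.566, 0.003, 1.216]
force: [-0.4, -0.4, -0.2]
grip_width: 0.0003
```

Run:
```python
from h import *
print(bot.observe()['position'],bot.observe()['force'])
p,d=bot.grab_frame('scene'); cv2.imwrite('pics/s1.png',cv2.resize(p[100:360,200:480,::-1],None,fx=2.5,fy=2.5))
```

```text
[0.45296437 0.00702395 0.13807199] [-0.40737862 -0.38205086 -0.20196832]
```

View pics/s1.png

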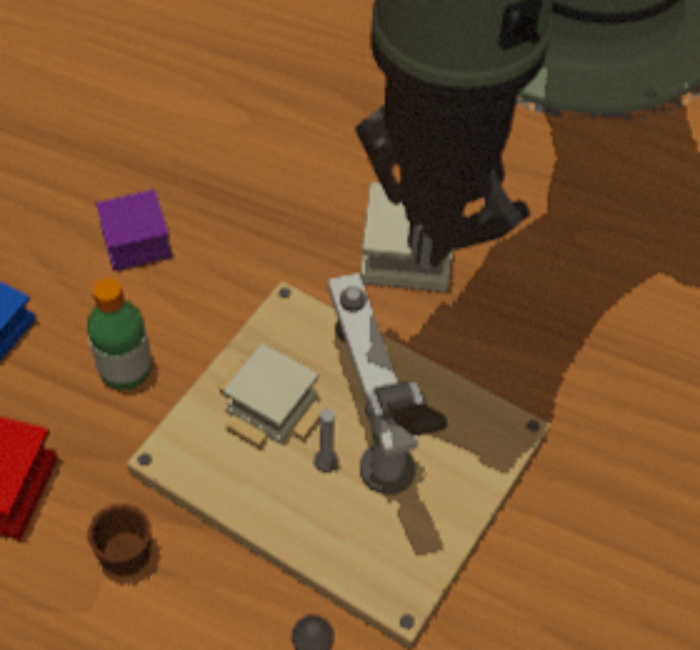

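Run:
```python
from h import *
from scipy.spatial.transform import Rotation as R
o=bot.observe(); Rm=R.from_euler('xyz',o['tool_rot']).as_matrix(); yaw=np.degrees(o['tool_rot'][2])
p0=np.array([.4525,.007]) 
piv=np.array([.5523,.0289]); prev=None
for a in [220,225,230,235,240,245,250,255,258,261.5]:
    t=np.radians(a); dv=np.array([np.cos(t),np.sin(t)]); de=np.radians(a-180-yaw)
    n=.012+.011*np.cos(de)+.0145*abs(np.sin(de)); c=piv+.088*dv+n*np.array([dv[1],-dv[0]])
    D=Rm.T@np.r_[c-o['position'][:2],.074-o['position'][2]]
    print(a,c.round(4),(D*100).round(1))
```

```text
220 [ 0.4664 -0.0057] [-0.8  6.6 -1.6]
225 [ 0.4702 -0.0135] [-1.4  6.6 -2.3]
230 [ 0.4749 -0.021 ] [-1.9  6.6 -3. ]
235 [ 0.4803 -0.0281] [-2.4  6.6 -3.7]
240 [ 0.4864 -0.0347] [-2.8  6.6 -4.5]
245 [ 0.4932 -0.0407] [-3.1  6.6 -5.4]
250 [ 0.5005 -0.0459] [-3.3  6.6 -6.2]
255 [ 0.506  -0.0498] [-3.5  6.6 -6.9]
258 [ 0.5096 -0.052 ] [-3.6  6.6 -7.3]
261.5 [ 0.5138 -0.0543] [-3.7  6.6 -7.8]
```

arm_command:
  moves:
    - {"rx": 0,"ry": 0,"rz": 0,"x": 0,"y": 3.2,"z": 0,"gripper": -1}
    - {"rx": 0,"ry": 0,"rz": 0,"x": 0,"y": 6.4,"z": 0,"gripper": -1}
    - {"rx": 0,"ry": 0,"rz": 0,"x": 0,"y": 6.4,"z": 0,"gripper": -1}

```text
clock: 2.87
position: [0.4539, 0.0076, 0.0752]
tool_rot: [-1.568, 0.002, 1.217]
force: [-2.3, -0.0, -1.8]
grip_width: 0.0002
```

arm_command:
  moves:
    - {"rx": 0,"ry": 0,"rz": 0,"x": -0.5,"y": 0,"z": -1.2,"gripper": -1}
    - {"rx": 0,"ry": 0,"rz": 0,"x": -1,"y": 0,"z": -1.7,"gripper": -1}
    - {"rx": 0,"ry": 0,"rz": 0,"x": -1.4,"y": 0,"z": -2.3,"gripper": -1}
    - {"rx": 0,"ry": 0,"rz": 0,"x": -1.9,"y": 0,"z": -3,"gripper": -1}
    - {"rx": 0,"ry": 0,"rz": 0,"x": -2.2,"y": 0,"z": -3.3,"gripper": -1}

```text
clock: 3.28
position: [0.4795, -0.0256, 0.0786]
tool_rot: [-1.573, -0.001, 1.215]
force: [-1.3, 1.9, 0.4]
grip_width: 0.0002
```

arm_command:
  moves:
    - {"rx": 0,"ry": 0,"rz": 0,"x": -0.2,"y": 0,"z": -0.4,"gripper": -1}
    - {"rx": 0,"ry": 0,"rz": 0,"x": -0.6,"y": 0,"z": -1.2,"gripper": -1}
    - {"rx": 0,"ry": 0,"rz": 0,"x": -0.9,"y": 0,"z": -2.1,"gripper": -1}
    - {"rx": 0,"ry": 0,"rz": 0,"x": -1.1,"y": 0,"z": -2.9,"gripper": -1}
    - {"rx": 0,"ry": 0,"rz": 0,"x": -1.2,"y": 0,"z": -3.3,"gripper": -1}

```text
clock: 3.7
position: [0.506, -0.0483, 0.0772]
tool_rot: [-1.571, 0.0, 1.215]
force: [-1.6, 2.0, 1.0]
grip_width: -0.0002
```

Run:
```python
from h import *
print(bot.observe()['position'],bot.observe()['force'])
for n in ['scene','top']:
  p,d=bot.grab_frame(n); c=p[160:360,220:460] if n=='scene' else p[180:360,220:440]
  cv2.imwrite(f'pics/{n}2.png',cv2.resize(c[...,::-1],None,fx=2.8,fy=2.8))
```

```text
[ 0.50601025 -0.04829368  0.07724428] [-1.56894759  2.00768432  1.00028322]
```

View pics/scene2.png

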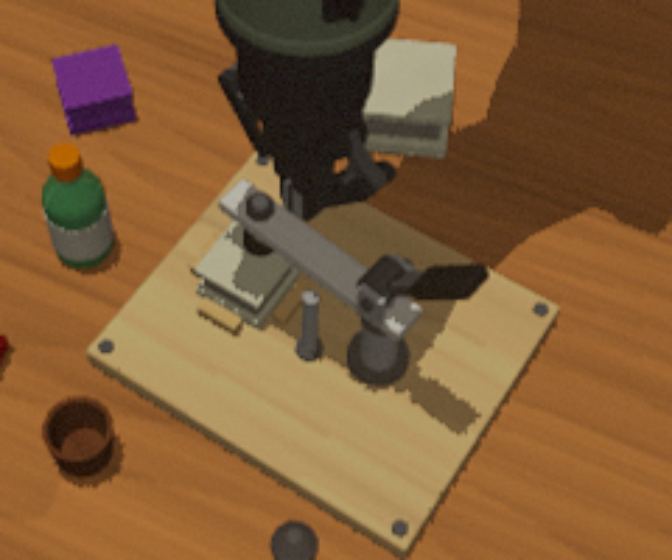

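View pics/top2.png

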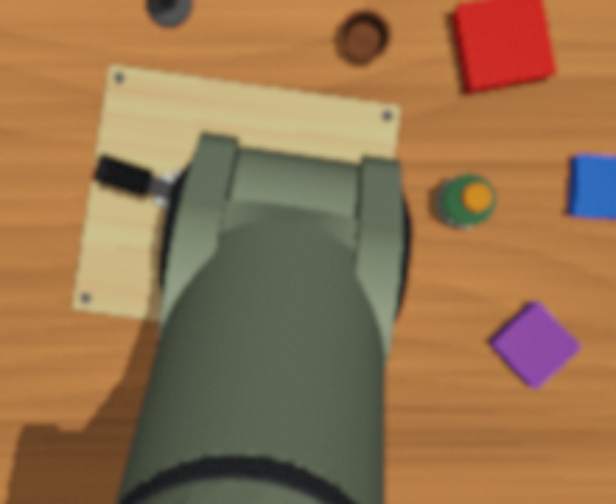

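arm_command:
  moves:
    - {"rx": 0,"ry": 0,"rz": 0,"x": -0.1,"y": 0,"z": -0.3,"gripper": -1}
    - {"rx": 0,"ry": 0,"rz": 0,"x": -0.1,"y": 0,"z": -0.6,"gripper": -1}
    - {"rx": 0,"ry": 0,"rz": 0,"x": -0.1,"y": 0,"z": -0.8,"gripper": -1}
    - {"rx": 0,"ry": 0,"rz": 0,"x": -0.1,"y": 0,"z": -0.9,"gripper": -1}

```text
clock: 4.13
position: [0.5131, -0.0516, 0.0772]
tool_rot: [-1.57, 0.0, 1.216]
force: [-1.6, 1.1, 0.7]
grip_width: -0.0002
```

arm_command:
  moves:
    - {"rx": 0,"ry": 0,"rz": 0,"x": 0,"y": 0,"z": -0.2,"gripper": -1}
    - {"rx": 0,"ry": 0,"rz": 0,"x": 0,"y": 0,"z": -0.2,"gripper": -1}

```text
clock: 4.3
position: [0.5151, -0.0523, 0.0773]
tool_rot: [-1.571, 0.0, 1.216]
force: [-1.8, 0.5, -1.3]
grip_width: -0.0001
```

arm_command:
  moves:
    - {"rx": 0,"ry": 0,"rz": 0,"x": 0,"y": 0,"z": -0.2,"gripper": -1}
    - {"rx": 0,"ry": 0,"rz": 0,"x": 0,"y": 0,"z": -0.2,"gripper": -1}

```text
clock: 4.47
position: [0.5166, -0.0528, 0.0772]
tool_rot: [-1.57, 0.0, 1.216]
force: [-4.1, 1.3, -0.4]
grip_width: -0.0002
```

arm_command:
  moves:
    - {"rx": 0,"ry": 0,"rz": 0,"x": 0,"y": 0,"z": -0.2,"gripper": -1}
    - {"rx": 0,"ry": 0,"rz": 0,"x": 0,"y": 0,"z": -0.2,"gripper": -1}

```text
clock: 4.63
position: [0.5175, -0.0531, 0.0769]
tool_rot: [-1.568, 0.0, 1.216]
force: [-8.0, 3.5, 1.1]
grip_width: -0.0001
```

arm_command:
  moves:
    - {"rx": 0,"ry": 0,"rz": 0,"x": 0,"y": 0,"z": -0.3,"gripper": -1}
    - {"rx": 0,"ry": 0,"rz": 0,"x": 0,"y": 0,"z": -0.3,"gripper": -1}
    - {"rx": 0,"ry": 0,"rz": 0,"x": 0,"y": 0,"z": -0.3,"gripper": -1}

```text
clock: 4.88
position: [0.5187, -0.0535, 0.0766]
tool_rot: [-1.565, 0.001, 1.217]
force: [-16.7, 7.3, 4.7]
grip_width: 0.0003
```

Run:
```python
from h import *
print(bot.observe()['position'],bot.observe()['force'])
p,d=bot.grab_frame('scene'); c=p[200:320,260:420]
cv2.imwrite(f'pics/scene3.png',cv2.resize(c[...,::-1],None,fx=5,fy=5,interpolation=cv2.INTER_CUBIC))
```

```text
[ 0.51869179 -0.05348984  0.07657601] [-16.72712953   7.30881121   4.74951612]
```

View pics/scene3.png

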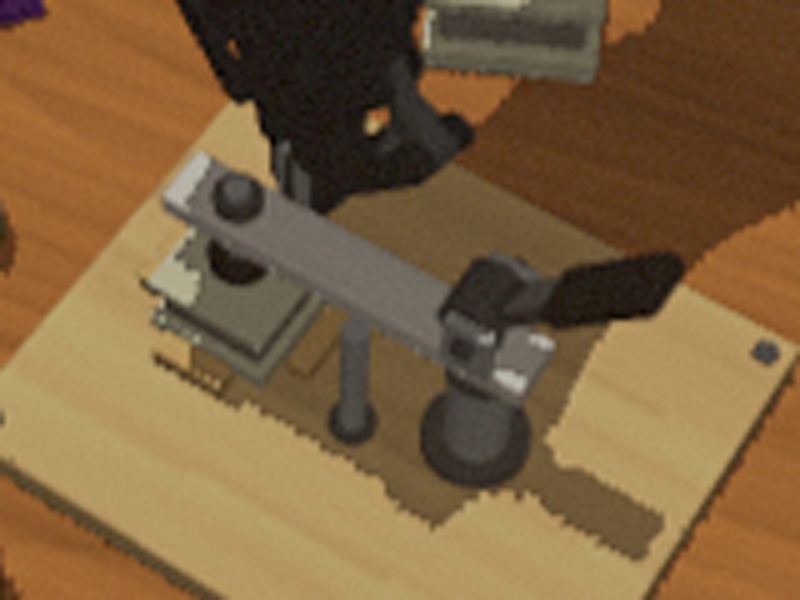

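arm_command:
  moves:
    - {"rx": 0,"ry": 0,"rz": 0,"x": 0,"y": 0,"z": 2,"gripper": -1}
    - {"rx": 0,"ry": 0,"rz": 0,"x": 0,"y": 0,"z": 5,"gripper": -1}
    - {"rx": 0,"ry": 0,"rz": 0,"x": 0,"y": -4,"z": 5,"gripper": -1}
    - {"rx": 0,"ry": 0,"rz": 0,"x": 0,"y": -8,"z": 5,"gripper": -1}
    - {"rx": 0,"ry": 0,"rz": 0,"x": 0,"y": -11,"z": 5,"gripper": -1}

```text
clock: 5.35
position: [0.475, -0.0374, 0.19]
tool_rot: [-1.573, -0.001, 1.216]
force: [1.1, 0.1, 0.7]
grip_width: -0.0002
```

arm_command:
  moves:
    - {"rx": 0,"ry": 0,"rz": 0,"x": 0,"y": -4,"z": 4,"gripper": -1}
    - {"rx": 0,"ry": 0,"rz": 0,"x": 0,"y": -4,"z": 6,"gripper": -1}
    - {"rx": 0,"ry": 0,"rz": 0,"x": 0,"y": -4,"z": 9,"gripper": -1}
    - {"rx": 0,"ry": 0,"rz": 0,"x": 0,"y": -4,"z": 9,"gripper": -1}

```text
clock: 5.68
position: [0.3869, -0.0048, 0.2281]
tool_rot: [-1.571, -0.002, 1.217]
force: [2.7, -1.0, 1.6]
grip_width: -0.0001
```

Run:
```python
from h import *
print(bot.observe()['position'],bot.observe()['force'])
for n in ['scene','top']:
  p,d=bot.grab_frame(n); c=p[200:320,260:420] if n=='scene' else p[180:320,220:400]
  cv2.imwrite(f'pics/{n}4.png',cv2.resize(c[...,::-1],None,fx=4.2,fy=4.2,interpolation=cv2.INTER_CUBIC))
  C=cloud(n,d); z=C[...,2]; x=C[...,0]; y=C[...,1]
  q=(d>0)&(z>.125)&(z<.19)&(x>.53)&(x<.61)&(y>.02)&(y<.1)&(p.max(-1)<110)
  if q.sum()>20:
    P=C[q]; print(n,len(P),P.mean(0).round(4),P.min(0).round(3),P.max(0).round(3)); r=cv2.fitLine(P.astype(np.float32),cv2.DIST_HUBER,0,.01,.01).ravel(); print(r)
```

```text
[ 0.38688894 -0.00480939  0.22807568] [ 2.72429931 -1.04149758  1.55987907]
scene 353 [0.5594 0.064  0.1566] [0.546 0.035 0.125] [0.569 0.085 0.178]
[0.06860755 0.66699225 0.74189913 0.5593505  0.06397682 0.15661715]
top 231 [0.5577 0.0643 0.1549] [0.547 0.04  0.126] [0.569 0.085 0.176]
[0.10080578 0.6479635  0.75497115 0.5576645  0.0643152  0.15485644]
```

View pics/scene4.png

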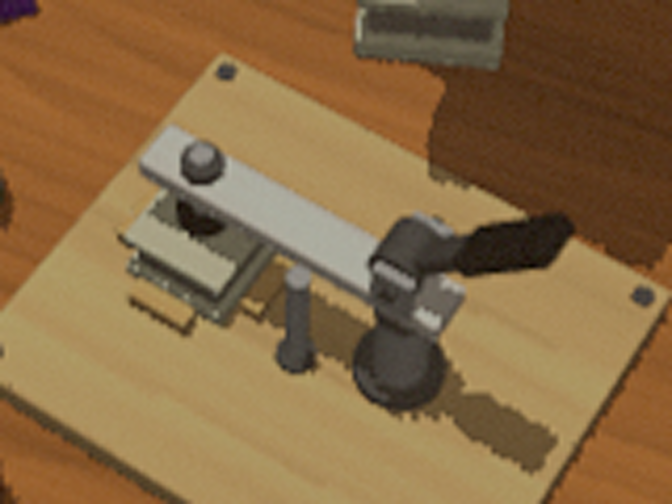

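View pics/top4.png

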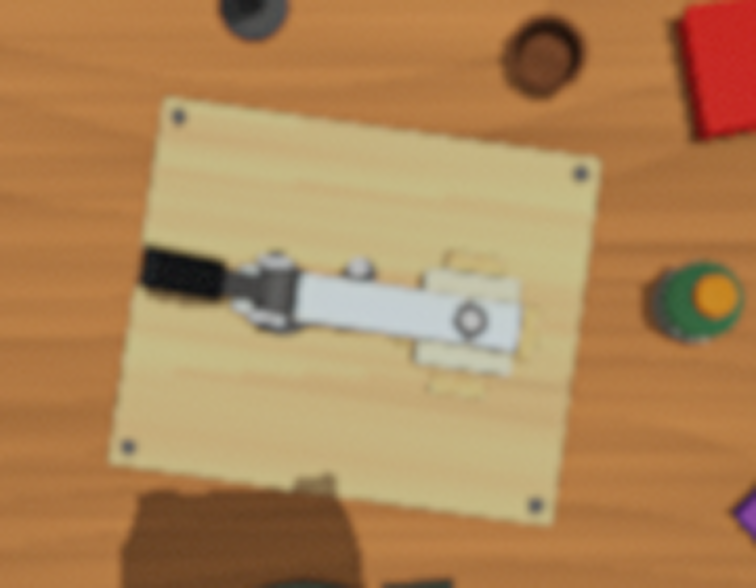

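arm_command:
  moves:
    - {"rx": 0,"ry": 0,"rz": 0,"x": 11.5,"y": 0,"z": -13.8,"gripper": -1}
    - {"rx": 0,"ry": 0,"rz": 0,"x": 11.5,"y": 0,"z": -13.8,"gripper": -1}
    - {"rx": 0,"ry": 0,"rz": 0,"x": 11.5,"y": 0,"z": -13.8,"gripper": -1}
    - {"rx": 0,"ry": 0,"rz": 0,"x": 11.5,"y": 0,"z": -13.8,"gripper": -1}
    - {"rx": 0,"ry": 0,"rz": 0,"x": 11.5,"y": 2.5,"z": -13.8,"gripper": -1}

```text
clock: 6.2
position: [0.5669, 0.0562, 0.2044]
tool_rot: [-1.578, -0.004, 1.217]
force: [0.3, 0.1, 0.2]
grip_width: 0.0001
```

arm_command:
  moves:
    - {"rx": 0,"ry": 0,"rz": 0,"x": 0,"y": 0.5,"z": 0,"gripper": -1}
    - {"rx": 0,"ry": 0,"rz": 0,"x": 0,"y": 0.5,"z": 0,"gripper": -1}

```text
clock: 6.37
position: [0.5594, 0.0534, 0.1949]
tool_rot: [-1.568, 0.002, 1.216]
force: [-0.9, -0.0, -0.0]
grip_width: 0.0003
```

Run:
```python
from h import *
o=bot.observe()
print(o['position'],o['force'])
p,d=bot.grab_frame('scene'); c=p[180:320,260:440]
cv2.imwrite(f'pics/scene5.png',cv2.resize(c[...,::-1],None,fx=4.2,fy=4.2,interpolation=cv2.INTER_CUBIC))
piv=np.array([.5523,.0289]);v=np.array([.148,.989])
r=o['position'][:2]-piv; print('h',r@v,'lat',r@np.array([.989,-.148]))
```

```text
[0.55940718 0.05340309 0.1948977 ] [-0.88068976 -0.01107098 -0.01620748]
h 0.025285419240754184 lat 0.003402548274166823
```

View pics/scene5.png

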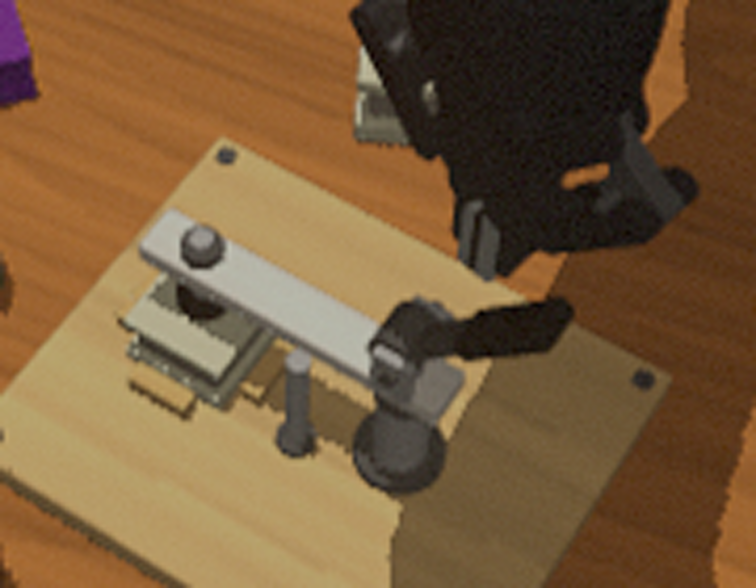

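arm_command:
  moves:
    - {"rx": 0,"ry": 0,"rz": 0,"x": 0.5,"y": 1.2,"z": 0.4,"gripper": -1}
    - {"rx": 0,"ry": 0,"rz": 0,"x": 0.8,"y": 2.2,"z": 0.5,"gripper": -1}
    - {"rx": 0,"ry": 0,"rz": 0,"x": 1.2,"y": 2.8,"z": 0.5,"gripper": -1}
    - {"rx": 0,"ry": 0,"rz": 0,"x": 1.6,"y": 3.3,"z": 0.6,"gripper": -1}

```text
clock: 6.75
position: [0.5596, 0.0709, 0.1644]
tool_rot: [-1.571, -0.0, 1.216]
force: [-0.1, -0.1, 3.5]
grip_width: 0.0001
```

```bash
cat > st.py <<'E'
from h import *
import sys
o=bot.observe()
print(o['clock'],o['position'],o['force'])
piv=np.array([.5523,.0289]);v=np.array([.148,.989])
r=o['position'][:2]-piv; print('h',r@v,'lat',r@np.array([.989,-.148]))
p,d=bot.grab_frame('scene'); c=p[180:320,260:440]
cv2.imwrite(f'pics/{sys.argv[1]}.png',cv2.resize(c[...,::-1],None,fx=4.2,fy=4.2,interpolation=cv2.INTER_CUBIC))
E
python3 st.py s6
```

```text
6.75 [0.55964597 0.07092411 0.16438854] [-0.05495367 -0.12220699  3.5479751 ]
h 0.04264905271302403 lat 0.0010455979437371252
```

View pics/s6.png

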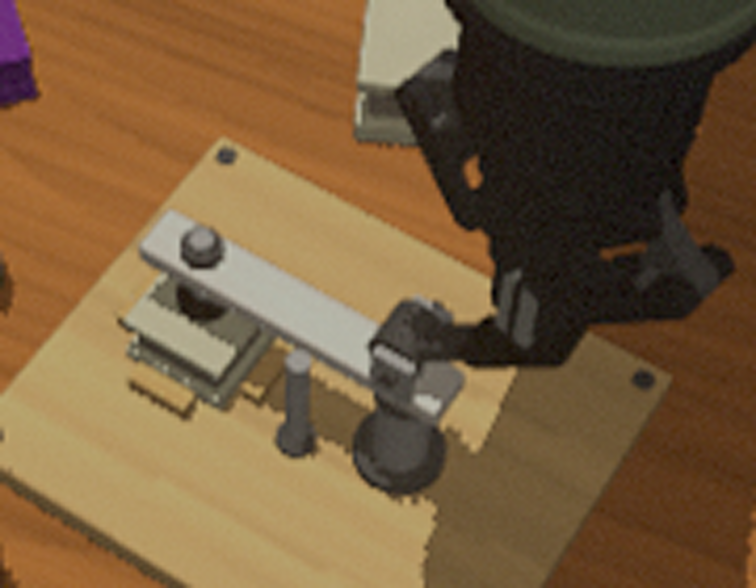

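arm_command:
  moves:
    - {"rx": 0,"ry": 0,"rz": 0,"x": 0.5,"y": 0.8,"z": 0.1,"gripper": -1}
    - {"rx": 0,"ry": 0,"rz": 0,"x": 0.8,"y": 1.3,"z": 0.2,"gripper": -1}
    - {"rx": 0,"ry": 0,"rz": 0,"x": 1.1,"y": 1.8,"z": 0.2,"gripper": -1}
    - {"rx": 0,"ry": 0,"rz": 0,"x": 1.3,"y": 2.2,"z": 0.3,"gripper": -1}
    - {"rx": 0,"ry": 0,"rz": 0,"x": 1.5,"y": 2.6,"z": 0.3,"gripper": -1}

```text
clock: 7.22
position: [0.562, 0.0864, 0.1381]
tool_rot: [-1.571, -0.0, 1.216]
force: [-0.2, 1.3, 3.4]
grip_width: -0.0
```

arm_command:
  moves:
    - {"rx": 0,"ry": 0,"rz": 0,"x": 0.1,"y": 0.4,"z": 0,"gripper": -1}
    - {"rx": 0,"ry": 0,"rz": 0,"x": 0.2,"y": 0.8,"z": 0,"gripper": -1}
    - {"rx": 0,"ry": 0,"rz": 0,"x": 0.3,"y": 1.2,"z": 0.1,"gripper": -1}
    - {"rx": 0,"ry": 0,"rz": 0,"x": 0.4,"y": 1.5,"z": 0.1,"gripper": -1}

```text
clock: 7.55
position: [0.5625, 0.0902, 0.1229]
tool_rot: [-1.571, 0.0, 1.216]
force: [1.1, -0.3, 3.8]
grip_width: 0.0
```

```bash
python3 st.py s7
```

```text
7.55 [0.56250222 0.0901607  0.12294726] [ 1.12718278 -0.33720086  3.76928098]
h 0.06209676368206253 lat 0.0010234111789984316
```

View pics/s7.png

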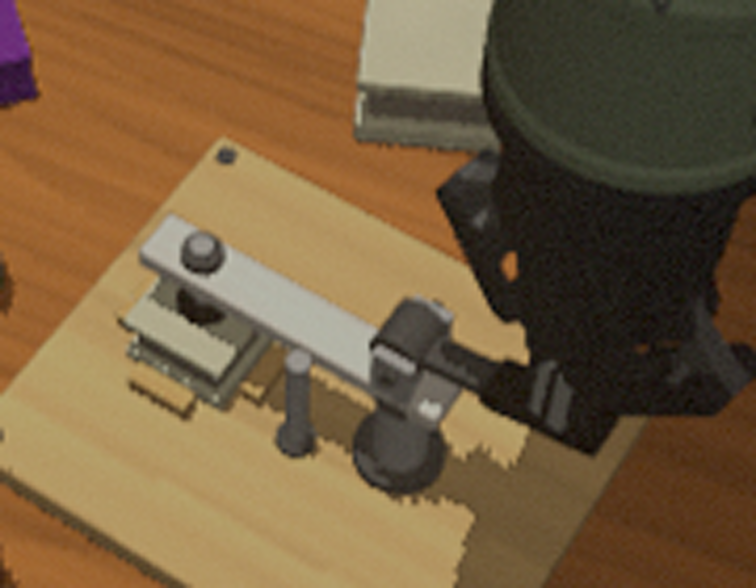

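Working. Continue down to the stop slowly.

arm_command:
  moves:
    - {"rx": 0,"ry": 0,"rz": 0,"x": 0.1,"y": 0.4,"z": 0,"gripper": -1}
    - {"rx": 0,"ry": 0,"rz": 0,"x": 0.2,"y": 0.7,"z": 0,"gripper": -1}
    - {"rx": 0,"ry": 0,"rz": 0,"x": 0.2,"y": 0.9,"z": 0,"gripper": -1}
    - {"rx": 0,"ry": 0,"rz": 0,"x": 0.2,"y": 0.9,"z": 0,"gripper": -1}

```text
clock: 7.93
position: [0.5628, 0.0919, 0.1138]
tool_rot: [-1.57, 0.001, 1.216]
force: [-0.1, 0.1, 0.2]
grip_width: -0.0002
```

arm_command:
  moves:
    - {"rx": 0,"ry": 0,"rz": 0,"x": 0,"y": 0.2,"z": 0,"gripper": -1}
    - {"rx": 0,"ry": 0,"rz": 0,"x": 0,"y": 0.2,"z": 0,"gripper": -1}

```text
clock: 8.1
position: [0.563, 0.0922, 0.1121]
tool_rot: [-1.571, 0.0, 1.216]
force: [-0.4, -1.1, 3.3]
grip_width: -0.0
```

arm_command:
  moves:
    - {"rx": 0,"ry": 0,"rz": 0,"x": 0,"y": 0.2,"z": 0,"gripper": -1}
    - {"rx": 0,"ry": 0,"rz": 0,"x": 0,"y": 0.2,"z": 0,"gripper": -1}

```text
clock: 8.27
position: [0.563, 0.0922, 0.1102]
tool_rot: [-1.571, -0.0, 1.216]
force: [-0.3, -0.4, 3.0]
grip_width: 0.0001
```

arm_command:
  moves:
    - {"rx": 0,"ry": 0,"rz": 0,"x": 0,"y": 0.2,"z": 0,"gripper": -1}
    - {"rx": 0,"ry": 0,"rz": 0,"x": 0,"y": 0.2,"z": 0,"gripper": -1}

```text
clock: 8.43
position: [0.5633, 0.0923, 0.1088]
tool_rot: [-1.571, -0.001, 1.216]
force: [-5.4, -0.8, 17.8]
grip_width: 0.0003
```

arm_command:
  moves:
    - {"rx": 0,"ry": 0,"rz": 0,"x": 0,"y": 0.2,"z": 0,"gripper": -1}
    - {"rx": 0,"ry": 0,"rz": 0,"x": 0,"y": 0.2,"z": 0,"gripper": -1}

```text
clock: 8.6
position: [0.5637, 0.0923, 0.1078]
tool_rot: [-1.572, -0.001, 1.216]
force: [-10.4, -0.5, 34.8]
grip_width: 0.0001
```

arm_command:
  moves:
    - {"rx": 0,"ry": 0,"rz": 0,"x": 0,"y": -1,"z": 0,"gripper": -1}
    - {"rx": 0,"ry": 0,"rz": 0,"x": 0,"y": -4,"z": 0,"gripper": -1}
    - {"rx": 0,"ry": 0,"rz": 0,"x": 0,"y": -8,"z": 0,"gripper": -1}
    - {"rx": 0,"ry": 0,"rz": 0,"x": 0,"y": -12,"z": 0,"gripper": -1}
    - {"rx": 0,"ry": 0,"rz": 0,"x": 0,"y": -14,"z": 4,"gripper": -1}

```text
clock: 9.02
position: [0.5329, 0.1033, 0.2492]
tool_rot: [-1.577, -0.003, 1.212]
force: [-0.8, 0.7, -0.4]
grip_width: -0.0
```

arm_command:
  moves:
    - {"rx": 0,"ry": 0,"rz": 0,"x": 0,"y": 0,"z": 4,"gripper": -1}
    - {"rx": 0,"ry": 0,"rz": 0,"x": 2,"y": 0,"z": 8,"gripper": -1}
    - {"rx": 0,"ry": 0,"rz": 0,"x": 6,"y": 0,"z": 12,"gripper": -1}
    - {"rx": 0,"ry": 0,"rz": 0,"x": 9,"y": 0,"z": 14,"gripper": -1}
    - {"rx": 0,"ry": 0,"rz": 0,"x": 12,"y": 0,"z": 14,"gripper": -1}

```text
clock: 9.43
position: [0.4354, 0.2681, 0.2456]
tool_rot: [-1.57, -0.001, 1.217]
force: [0.9, 0.6, 1.1]
grip_width: -0.0
```

```bash
python3 st.py s8
python3 - <<'E'
from h import *
for n in ['top','scene']:
    p,d=bot.grab_frame(n); C=cloud(n,d); z=C[...,2]; x=C[...,0]; y=C[...,1]
    if n=='top': cv2.imwrite('pics/t8.png',cv2.resize(p[190:310,230:390,::-1],None,fx=4.5,fy=4.5,interpolation=cv2.INTER_CUBIC))
    q=(d>0)&(z>.078)&(z<.09)&(x>.5)&(x<.58)&(y<.01)&(y>-.12)&~((np.hypot(x-.5665,y+.0137)<.01))
    P=C[q]; r=cv2.fitLine(P[:,:2].astype(np.float32),cv2.DIST_HUBER,0,.01,.01).ravel()
    print(n,'strap top z',np.median(P[:,2]),'angle',np.degrees(np.arctan2(r[1],r[0]))%180,len(P))
    q=(d>0)&(z>.09)&(z<.17)&(x>.53)&(x<.6)&(y>.055)&(y<.13); P=C[q]
    r=cv2.fitLine(P.astype(np.float32),cv2.DIST_HUBER,0,.01,.01).ravel(); print('lever',r,P.min(0),P.max(0))
    q=(d>0)&(z>.044)&(z<.056)&(x>.5)&(x<.58)&(y>-.11)&(y<-.03); P=C[q]; print('plinth',P.min(0),P.max(0),np.median(P[:,2]))
    m=(d>0)&(z>.01)&(z<.024)&(x>.3)&(x<.75)&(y>-.2)&(y<.2)
    k=cv2.morphologyEx((m*255).astype(np.uint8),cv2.MORPH_OPEN,np.ones((3,3)))
    c,l,s,_=cv2.connectedComponentsWithStats(k); i=1+np.argmax(s[1:,4]); print(cv2.minAreaRect((C[l==i][:,:2]*1000).astype(np.float32)))
E
```

```text
9.4333 [0.43538006 0.26809316 0.24561823] [0.92910325 0.56021809 1.14051785]
h 0.2192578808460774 lat -0.15103440907555532
top strap top z 0.0834218428751321 angle 81.09759 516
lever [ 0.14915663  0.9880673  -0.03840891  0.56231904  0.08578869  0.11033224] [0.55024624 0.05596207 0.10390327] [0.57596168 0.11481099 0.11590452]
plinth [ 0.51311363 -0.09643051  0.04443275] [ 0.56834418 -0.0410951   0.05527748] 0.04980357944022029
((548.2125244140625, -9.31097412109375), (240.55238342285156, 200.42396545410156), 81.61787414550781)
scene strap top z 0.08389098345210855 angle 81.94642 737
lever [ 0.16143325  0.9861151  -0.03893877  0.5609424   0.08448662  0.11016068] [0.54624138 0.05500175 0.10090966] [0.57334576 0.1119055  0.1139268 ]
plinth [ 0.53137736 -0.10043528  0.04451217] [ 0.56479501 -0.04628534  0.05592853] 0.05049311378282689
((544.4849243164062, -12.476348876953125), (240.79061889648438, 202.40599060058594), 81.57315826416016)
```

View pics/s8.png

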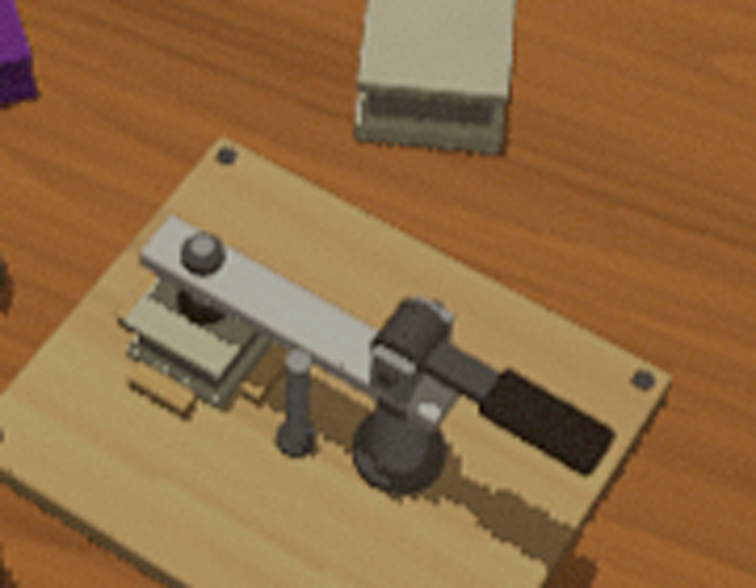

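View pics/t8.png

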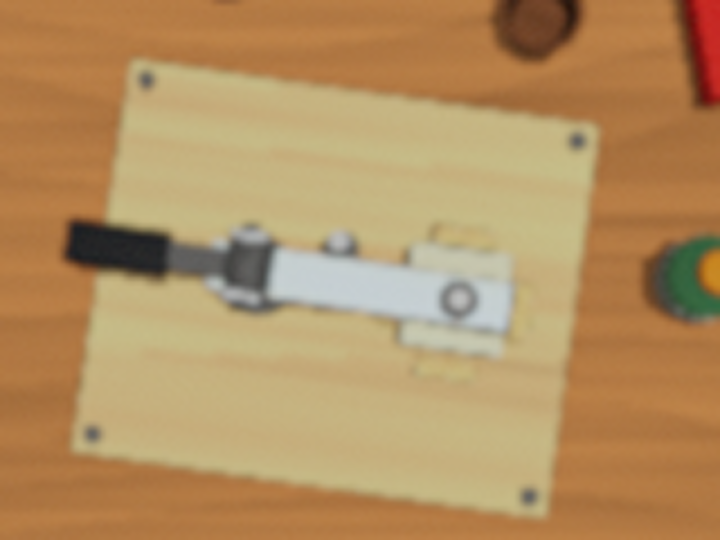

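```bash
python3 -c "
from workcell import bot
print(bot.observe()['force']); print(bot.job_done())"
```

```text
[ 0.24644562 -0.42280044 -0.32892569]
the job is handed in; nothing more can be done
None
```

The clamp strap lies across the small pale plinth against its stop pin, and the cam lever is fully down. The job is handed in at about 9.6 s of the 48 s allowed. I pushed with the closed fingers only: the strap round first, then the lever down from above.

- **Strap:** it came up firm on the pin, with the force rising from about 2 N to 18 N. Afterwards it measured 81.1° in the top view and 81.9° in the scene view, against a jig axis of 81.6°, so it is in line. The pictures show it touching the pin.
- **Lever:** it met a hard stop, with the force rising from 3 N to 35 N. It measured about 2.2° below level, which matches the fully-down angle. The strap's top dropped from about 90 mm to 83.5 mm, so the foot should be pressing on the plinth. That drop is about the full 6.5 mm of cam travel, although less was expected where the foot meets the plinth. I had no direct view of the foot's contact.
- **Plinth, jig and the rest:** in the top view the plinth's edges stayed within about 1 mm. The scene view showed less of it because the strap hides part of it. The jig board is where it was. In the pictures the bystanders that show are unmoved. I did not re-measure them, and the last close-ups do not show the lamp post or most of the bucket.
- **Side force:** at the end of the lever push there was about 10 N sideways on the tool, in the direction that would swing the strap open. The strap angles above were taken after it and show no movement.
- **Arm:** it ended about 14 cm clear of the lever with the tip at about 245 mm height and about zero force.

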